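Pack sand test discs into a sealed specimen case

ROBOT

A 6-joint arm with a two-finger parallel gripper is mounted at the origin on the work surface. World frame = base frame: x ahead of the robot, y to its left, z up, the work surface at z = 0. Lengths are in mm, angles in degrees, forces in N, time in s.
With the tool pointing down it reaches from about 300 to 825 mm from the base axis. Payload 5.4 kg.
Tool frame: the origin (TCP) lies on the centre line of the jaws, within the pads' length; the fingertips stand 22 mm ahead of it and the grasp point (between the pads) lies 3 mm ahead of it (tips_ahead is the z of the fingertips in the tool frame, in mm); z points along the fingers, y is the line along which they close (so a half turn about z gives the same grasp; the last joint's range is limited). The gripper opens to 92 mm and grips with 3 to 60 N. Pads are 20 mm wide; open, the fingers measure 128 mm over their backs; the gripper's body (75 mm by 189 mm) begins 69 mm behind the grasp point.
Start: joints at [-88.012, 9.076, 91.501, -0, 79.423, -12.038], TCP at [139.335, -557.846, 236.601] pointing down, gripper open.
Joint ranges: [-166.64, 166.64], [-54.1, 131.32], [10.49, 154.53], [-73.88, 253.88], [9.74, 151.15], [-171.62, 171.62]. Speed limits (degrees/s): [147.25, 147.25, 180, 180, 180, 180].

INTERFACE

Orientations are given as a 3x3 rotation matrix whose columns are the frame's x, y, z axes.
In Python, from workcell import * gives the robot as it stands.
- The arm moves only by the tool jog_arm, never from a script. Its argument "series" is text: rows parted by semicolons, each of 5 numbers parted by spaces: the shift along the tool's x, y, z in m, then the turn about the tool's z in rad, then the opening, from 0 (shut) to 1 (fully open). A call has 1 to 20 rows; each row is the pose to reach, as a shift and turn from the pose commanded when the call began, along the tool's axes at that moment; what a row does not reach only later rows make up. A row lasts 1/8 s, in which the tool goes at most 62.5 mm and 10.7 degrees, less where a joint would pass 70% of its speed; a pose out of reach is approached as far as the arm can. A call with a gripper value outside its range is refused whole. The fingers move at their own pace and stop on an object; "grip_force" is the grip in N (left out, the last holds). Time passes only in rows, so rows that repeat a pose let the fingers close. It gives the time, the measured TCP pose, the force, the opening and the grip force at its end, in the units of the state.
- sense(): the state, without advancing time (a new reading comes with each control period).
- grab_frame(name): name is "scene" or "top" or "wrist"; returns a dict with "frame" (400x640x3 uint8, red, green, blue), "depth" (400x640 float32, mm along the optical axis (not along the pixel's ray), 0 where there is no reading), "fovy" (degrees; the focal length in pixels is half the picture's height over the tangent of half this angle, whatever the lens; pixels are square), "cx", "cy" (the principal point, pixels), "D" ([k1, k2, p1, p2, k3] as OpenCV has them; the pictures are not rectified), "origin" and "orientation" of the camera in the world. Camera axes: x right, y down, z forward; pixel columns grow to the right and rows downward; lengths in mm; the calibration is good to about 2 mm. A picture is of the moment at which its call begins.
- finish_job(): hands the job in; it is judged then, once.
The state is a dict: "time": time; "joints": joint angles; "joint_vel": joint speeds; "joint_efforts": joint torques, N m; "tcp_pos": TCP position; "orientation": TCP orientation; "wrist_force": force on the tool from outside, world axes, zero at the start; "ft_torque": the same for the moment, N m; "finger_gap": opening from 0.0 (shut) to 1.0 (fully open); "grasp_force": force on a finger pad.
Only numpy, scipy, OpenCV 4.12 (cv2) and the standard library are available. Lean on these libraries where they do the work, as an engineer would, in place of code of your own. Each camera call takes 0.05 s, during which the arm holds its last target. There are 200 camera calls.

TASK

Take the lid lever down from its hook and, with its blade under the lip, lever the tight-fitting specimen case open. Lay every sand-coloured disc from the bench flat in an empty pocket of its own (they are brittle, so pinch them lightly) and leave the brown ones in the case's pockets; when all are in, shut the lid fully. Finish with the lever hanging on its free hook again and the other things on the bench left where they were.

Things in the scene. Friction and masses are not known exactly. Their poses are not given: they have to be found in the camera images.
- lever: lid lever hanging upright, 90 g: red flat handle 34 mm wide (y), 12 thick (x), z -30 to +70 mm, straight sides; hang hole through it along x, 24 wide, 28 high (z 36 to 64). Steel blade 22 wide, 3 thick goes down to z -88 and ends in a flat toe, 3 thick, bent out along +x to x = 25 mm. Origin: in the middle of the handle's section, 70 mm below its top; z up
- lever_hole (a point): centre of the lever's hang hole
- lever_toe (a point): middle of the toe's front edge, on the toe's upper face (the toe's metal lies 0 to 3 mm below)
- stand: steel tool stand fixed to the bench, x away from the robot, origin on the bench under its cross bar (at 210 mm height). Two 6 mm rod hooks at y = +45 and -45 mm stick out along -x at 210 mm height (rod axis): straight to x = -72 mm, then rising to a tip at x = -82, whose top is 12 mm above the rod's top. Posts at y = +-85; base plate 220 mm wide
- hook_a (a point): point on the axis of the left (+y) hook's rod, 50 mm out from the cross bar, where a tool hangs (a hung hole's top edge rests on the rod, its centre then 11 mm below this point)
- hook_b (a point): the same point of the right (-y) hook
- case: aluminium specimen case fixed to the bench, 150 (x) x 286 mm (y), rim 44 mm high, x away from the robot, origin on the bench under its middle. Six pockets in black foam, 56 mm square, 4 mm deep, floors 33 mm high, at x = -36 and +26, y = -82, 0, +82 mm. A ledge along the front (x -75 to -87, top 34 mm high) leaves a 10 mm high pry slot under the lid's lip
- lid (a joint): angle of the case's teal lid, hinged at the case's rear edge (axis along y at x = +75 mm, z = 44 mm): 0 shut, 1.78 rad open at the stop. Plate 8 mm thick, 166 mm from hinge to front edge, 286 mm wide; underside 44 mm high when shut; its lip overhangs the front wall by 16 mm. The stiff hinge holds it at any angle; raising it takes about 3 N at the lip
- lid_lip (a point): middle of the lid's front edge, on its underside
- disc1: sand-coloured test disc lying on the bench, 50 mm across, 8 mm thick, 28 g, brittle: bears a light pinch of up to about 20 N per finger. Origin at the centre of its underside. Two to four are present
- disc2: sand-coloured test disc lying on the bench, 50 mm across, 8 mm thick, 28 g, brittle: bears a light pinch of up to about 20 N per finger. Origin at the centre of its underside. Two to four are present
- disc3: sand-coloured test disc lying on the bench, 50 mm across, 8 mm thick, 28 g, brittle: bears a light pinch of up to about 20 N per finger. Origin at the centre of its underside. Two to four are present
- disc4: sand-coloured test disc lying on the bench, 50 mm across, 8 mm thick, 28 g, brittle: bears a light pinch of up to about 20 N per finger. Origin at the centre of its underside. Two to four are present
- old1: dark brown disc of an earlier batch, same size, already lying in a pocket of the case under the lid. Origin at the centre of its underside. One or two are present
- old2: dark brown disc of an earlier batch, same size, already lying in a pocket of the case under the lid. Origin at the centre of its underside. One or two are present
- old3: dark brown disc of an earlier batch, same size, already lying in a pocket of the case under the lid. Origin at the centre of its underside. One or two are present
- brush: sieve brush with a wooden handle 32 mm wide, same hang hole and origin as the lever, 40 mm wide at the bristles; hangs on the other hook
- crucible: white porcelain crucible, 44 mm across, 36 mm high, origin under its centre
- timer: white bench timer 60 x 75 x 22 mm, origin under its centre
- wash_bottle: white wash bottle, 56 mm across, 120 mm high, origin under its centre
- caliper: steel caliper lying flat, beam 200 mm along its y, 16 mm wide, jaws to +x 57 mm, 7 mm thick; origin under the beam's middle
- sample_jar: glass jar with a blue cap, 60 mm across, 75 mm high, origin under its centre

How it is judged:
By the outcome, as a careful person would: the job done as asked, in the order asked, and still so for the second after the job is handed in, with the robot touching nothing.
Of disc1, disc2, disc3, disc4 only 2 to 4 are there at a start; the rules pass over those that are not, and their reading is None.
Of old1, old2, old3 only 1 to 2 are there at a start; the rules pass over those that are not, and their reading is None.
At some moment in a run one of disc1, disc2, disc3, disc4 may be knocked a few centimetres aside while the robot is not near it.
It also fails if it takes over 210 s, if anything falls off the work surface, if the arm or the gripper's body presses on something with over 40 N, if the wrist force passes 120 N, or if a joint passes its speed limit or range.

## Working session

There is one attempt and no reset: what is moved stays moved. The work goes in short steps, Python scripts to look and compute and a tool call to move; the robot and the scene stay as the last step left them, time stands still between calls to the robot, and variables do not carry over. Pictures are saved under pics/ and viewed, at most 14 in all, crops included, and the job is handed in when it is done.

Besides the shell and the picture viewer there is one more tool, called after "Emit:" as name(argument=value, ...) on one line, values as JSON. jog_arm: Moves the arm, as the interface text tells. Its arguments: {"type":"object","properties":{"series":{"type":"string"},"grip_force":{"type":"number"}},"required":["series"]}

```bash
ls; mkdir -p pics; cat > h.py <<'E'
from workcell import *
import numpy as np, cv2
def cam(n):
    f=grab_frame(n); h=200/np.tan(np.radians(f['fovy'])/2)
    f['K']=np.array([[h,0,f['cx']],[0,h,f['cy']],[0,0,1.]]); f['R']=np.array(f['orientation']); f['o']=np.array(f['origin']); return f
def save(f,n): cv2.imwrite('pics/'+n+'.png',f['frame'][:,:,::-1])
def rays(f,uv):
    p=cv2.undistortPoints(np.array(uv,float).reshape(-1,1,2),f['K'],np.array(f['D'],float)).reshape(-1,2)
    return np.c_[p,np.ones(len(p))]@f['R'].T
def onz(f,uv,z):
    d=rays(f,uv); return f['o']+d*((z-f['o'][2])/d[:,2])[:,None]
def pts(f):  # full cloud HxWx3
    v,u=np.mgrid[0:400,0:640]; d=rays(f,np.stack([u,v],-1).reshape(-1,2))
    return (f['o']+d*f['depth'].reshape(-1,1)).reshape(400,640,3)
def st():
    s=sense(); print('t',s['time'],'tcp',np.round(s['tcp_pos'],1),'F',np.round(s['wrist_force'],1),'gap',round(s['finger_gap'],3),'g',s['grasp_force'],'j',np.round(s['joints'],1)); print(np.round(s['orientation'],3)); return s
E
python3 - <<'E'
from h import *
a=cam('scene');b=cam('top');save(a,'s0');save(b,'t0')
for f in(a,b): print(f['o'],f['fovy'],np.round(f['R'],2).tolist(),f['D'])
st()
E
```

```text
pics
[1180.77098911  709.88662992  837.54006341] 47.30423524863463 [[-0.71, 0.41, -0.57], [0.71, 0.43, -0.56], [0.01, -0.8, -0.59]] [-0.07055739  0.          0.          0.          0.        ]
[ 453.60441326   39.77222936 1417.63429934] 47.53158181374828 [[0.02, -1.0, 0.05], [-1.0, -0.02, 0.01], [-0.01, -0.05, -1.0]] [-0.09754434  0.          0.          0.          0.        ]
t 0.1 tcp [ 139.3 -557.3  235.7] F [-0.2  0.4 -1.1] gap 1.0 g 0.0 j [-88.    9.1  91.6  -0.   79.4 -12. ]
[[ 0.97   0.242 -0.   ]
 [ 0.242 -0.97   0.002]
 [ 0.    -0.002 -1.   ]]
```

View pics/s0.png

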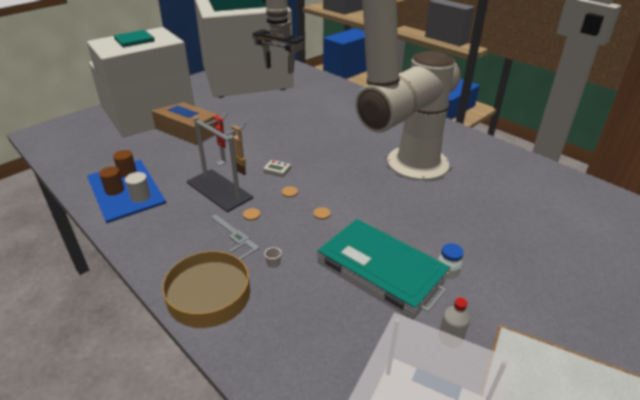

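View pics/t0.png

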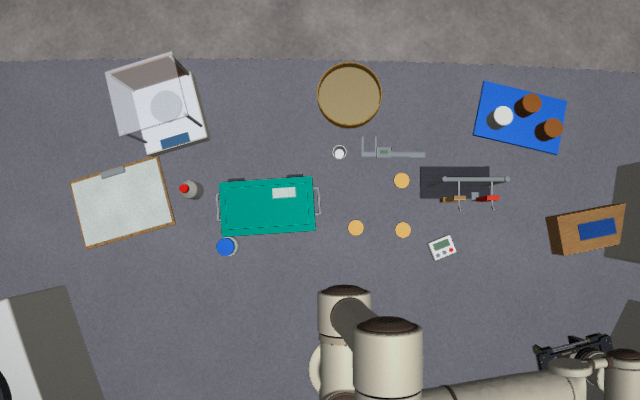

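Scene view: lever (red) on the far hook at about (220,135), brush at (240,150), three discs. Top view: lid at (267,207), stand bar at (475,180), red handle at (488,198) (right hook), discs at (401,181), (356,228) and (403,230).

```bash
cat >> h.py <<'E'
def comps(m,amin=30):
    n,l,s,c=cv2.connectedComponentsWithStats(m.astype(np.uint8)); return [(s[i,4],c[i],l==i) for i in range(1,n) if s[i,4]>=amin]
def hsv(f): return cv2.cvtColor(f['frame'],cv2.COLOR_RGB2HSV).astype(int)
def sand(f):
    h=hsv(f); return (h[...,0]>10)&(h[...,0]<24)&(h[...,1]>90)&(h[...,2]>150)
def teal(f):
    h=hsv(f); return (h[...,0]>75)&(h[...,0]<95)&(h[...,1]>130)&(h[...,2]>60)
def red(f):
    h=hsv(f); return ((h[...,0]<6)|(h[...,0]>174))&(h[...,1]>150)&(h[...,2]>90)
E
python3 - <<'E'
from h import *
b=cam('top');a=cam('scene')
for nm,f in(('top',b),('scene',a)):
    P=pts(f)
    print(nm)
    for A,c,m in comps(sand(f)):
        p=onz(f,[c],8)[0]
        if 0<A<700 : print(' sand',A,np.round(c,1),np.round(p,1),np.round(np.median(P[m],0)))
    for A,c,m in comps(red(f),8):
        q=P[m]; print(' red',A,np.round(c,1),np.round(np.median(q,0),1),np.round(q.min(0)),np.round(q.max(0)))
    for A,c,m in comps(teal(f),600):
        ct=max(cv2.findContours(m.astype(np.uint8),cv2.RETR_EXTERNAL,cv2.CHAIN_APPROX_NONE)[0],key=cv2.contourArea).reshape(-1,2)
        p=onz(f,ct,52)[:,:2].astype(np.float32); r=cv2.minAreaRect(p); print(' teal',A,r)
P=pts(b)
x0,x1=410,515;y0,y1=160,215
S=P[y0:y1,x0:x1].reshape(-1,3)
q=S[(S[:,2]>195)&(S[:,2]<235)]
print(len(q),np.round(q.min(0)),np.round(q.max(0)))
# high pixel map
print(np.round(P[172:212:2,438:512:4,2]).astype(int))
E
```

```text
top
 sand 55 [327.7 112.6] [796.7  64.8   8. ] [787.  69.  45.]
 sand 191 [401.3 180.1] [ 588.4 -169.6    8. ] [ 589. -169.    8.]
 sand 41 [459.3 197.3] [ 538.5 -352.3    8. ] [ 526. -294.  218.]
 sand 138 [582.3 214.1] [ 493.7 -753.7    8. ] [ 492. -709.   80.]
 sand 196 [355.4 227.3] [438.4 -28.9   8. ] [439. -28.   8.]
 sand 196 [402.5 229.6] [ 434.5 -175.4    8. ] [ 434. -175.    8.]
 sand 584 [577.6 242.1] [ 404.3 -738.     8. ] [ 404. -690.   80.]
 red 62 [183.4 188. ] [541.6 477.1 119.2] [530. 465.  -0.] [554. 531. 127.]
 red 57 [491.9 197.5] [ 528.3 -383.1  219. ] [ 522. -400.  180.] [ 534. -369.  224.]
 teal 4884 ((497.4298095703125, 242.64976501464844), (166.04481506347656, 285.2535705566406), 5.034483909606934)
scene
 sand 244 [339.7  13.3] [-1191.1 -1501.6     8. ] [-699. -998.  177.]
 sand 337 [427.5  37.9] [-1181.3  -773.1     8. ] [-693. -517.  177.]
 sand 110 [360.3  78.6] [-406.2 -624.3    8. ] [-809. -977. -208.]
 sand 328 [477.1 112.9] [-486.3  -48.7    8. ] [-921. -243. -207.]
 sand 128 [201.1 112.4] [ 334. -837.    8.] [ 405. -692.   79.]
 sand 68 [175.8 116.8] 
[... 2028 characters left out ...]
 [   1  110  144  182  217  219  219    3   -5   64  151  184  215  214
   217  220   -2    3    0]
 [  -1  112  140  180  182  212  188   -3    0   86  150  187  187  180
     2    2   -1   -3    1]
 [   3    1    4    2    6  217   -4    2    4   -4   -7    1    2   -7
     0    0   -6    1    5]
 [   5   -6    2    0    0  212    1    1   -3   -1    2   -4    3    0
     0    1    1   -7    1]
 [  -4    1   -1    1   -3  213   -3    5    6   -4   -6    0   -1   -1
    -2   -2    6    0    2]
 [   1   -2   -2    0   -2    3    5   -2   -1    9   -2    1   -1    2
   221    1    1   -1    0]
 [   5   -1    2   -6    1   -1    0   -3   -4    1   -2    6    1    2
   225   -6    1   -4   -1]]
```

```bash
python3 - <<'E'
from h import *
import cv2
b=cam('top');a=cam('scene')
c1=cv2.resize(b['frame'][155:265,390:520],None,fx=3,fy=3,interpolation=cv2.INTER_CUBIC)
c2=cv2.resize(a['frame'][105:215,180:290],None,fx=3,fy=3,interpolation=cv2.INTER_CUBIC)
cv2.imwrite('pics/c1.png',np.hstack([c1,c2])[:,:,::-1]);
E
```

```text
(no output)
```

View pics/c1.png

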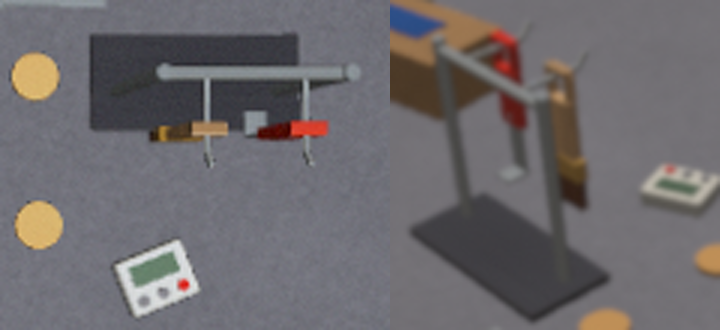

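Lever hangs on the right hook (crop (310,128)), toe visible at (255,123), so it points to +x, towards the bar; left hook holds the brush.

```bash
cat >> h.py <<'E'
def plan(t,yaw=None):
    s=sense(); R=np.array(s['orientation']); p=np.array(s['tcp_pos']); d=R.T@(np.array(t,float)-p)
    cy=np.degrees(np.arctan2(R[1,0],R[0,0])); 
    print('now',np.round(p,1),'yaw',round(cy,2),'shift m',np.round(d/1000,4),'turn',None if yaw is None else round(np.radians(cy-yaw),4))
E
python3 - <<'E'
from h import *
b=cam('top');P=pts(b);V,U=np.mgrid[0:400,0:640]
m=(P[...,2]>200)&(P[...,2]<235)&(V<186)&(V>172)&(U>440)&(U<512)
w=onz(b,np.c_[U[m],V[m]],213)
vx,vy,x0,y0=cv2.fitLine(w[:,:2].astype(np.float32),cv2.DIST_HUBER,0,.01,.01).ravel()
print('bar dir',vx,vy,'pt',x0,y0,'ymin/max',w[:,1].min(),w[:,1].max(),w[:,0].min(),w[:,0].max())
m=(P[...,2]>200)&(P[...,2]<235)&(V>=184)&(V<194)&(U>450)&(U<512)
w=onz(b,np.c_[U[m],V[m]],213); print(np.round(w[np.argsort(w[:,1])],0)[:,:2].tolist())
plan([500,-380,330],0)
E
```

```text
bar dir 0.023244508 -0.9997298 pt 576.3058 -336.70413 ymin/max -431.26677941419854 -245.51685514911378 559.0747344489209 583.8945495782539
[[540.0, -384.0], [542.0, -384.0], [545.0, -384.0], [548.0, -384.0], [550.0, -384.0], [553.0, -384.0], [556.0, -384.0], [559.0, -384.0], [561.0, -384.0], [564.0, -384.0], [540.0, -382.0], [542.0, -382.0], [545.0, -382.0], [548.0, -382.0], [550.0, -382.0], [553.0, -382.0], [556.0, -382.0], [558.0, -382.0], [561.0, -382.0], [564.0, -382.0], [538.0, -294.0], [540.0, -294.0], [543.0, -294.0], [546.0, -294.0], [548.0, -294.0], [551.0, -294.0], [554.0, -294.0], [556.0, -294.0], [559.0, -294.0], [562.0, -294.0], [538.0, -292.0], [540.0, -292.0], [543.0, -292.0], [546.0, -292.0], [548.0, -292.0], [551.0, -292.0], [554.0, -292.0], [556.0, -292.0], [559.0, -292.0], [562.0, -292.0]]
now [ 139.3 -557.7  236.4] yaw 14.03 shift m [ 0.393  -0.085  -0.0936] turn 0.2448
```

Emit:
jog_arm(series="0.19 -0.042 -0.047 0.11 1; 0.19 -0.042 -0.047 0.11 1; 0.19 -0.042 -0.047 0.11 1; 0.19 -0.042 -0.047 0.11 1; 0.393 -0.085 -0.094 0.222 0.7; 0.393 -0.085 -0.094 0.222 0.7; 0.393 -0.085 -0.094 0.222 0.7; 0.393 -0.085 -0.094 0.222 0.7; 0.393 -0.085 -0.094 0.222 0.7; 0.393 -0.085 -0.094 0.222 0.7")

```text
time: 1.6
tcp_pos: [498.7, -381.0, 329.8]
orientation: [[1.0, 0.021, -0.001], [0.021, -1.0, 0.0], [-0.001, -0.001, -1.0]]
wrist_force: [0.2, 0.1, 0.0]
finger_gap: 0.698
grasp_force: 0.0
```

```bash
python3 - <<'E'
from h import *
s=st();w=cam('wrist');save(w,'w1');print(w['o'],np.round(w['R'],3).tolist(),w['fovy'])
E
```

```text
t 1.6 tcp [ 498.7 -381.   329.8] F [0.2 0.1 0. ] gap 0.698 g 0.0 j [-48.4  14.5  74.8  -0.   90.8  40.4]
[[ 1.     0.021 -0.001]
 [ 0.021 -1.     0.   ]
 [-0.001 -0.001 -1.   ]]
[ 582.15117192 -379.08045305  478.60947488] [[0.022, -0.954, -0.299], [-1.0, -0.022, -0.006], [-0.001, 0.299, -0.954]] 61.05185024878698
```

View pics/w1.png

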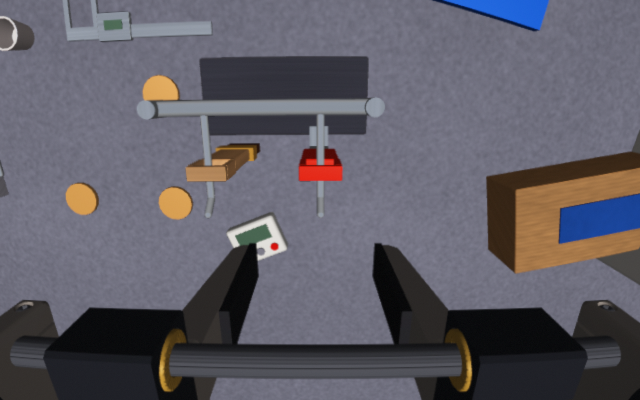

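Wrist view: red handle's top face at (320,172), spans columns 299–342, hook rod vertical at column 320, toe at (318,135); brush at (207,170).

```bash
python3 - <<'E'
from h import *
w=cam('wrist');A,c,m=max(comps(red(w)&(np.mgrid[0:400,0:640][0]<200)),key=lambda t:t[0])
for r in range(c[1].astype(int)-20,185,2):
    u=np.where(m[r])[0]
    if len(u): 
        q=onz(w,[[u.min()-.5,r],[u.max()+.5,r]],219); print(r,u.min(),u.max(),np.round(q[:,:2],1).tolist(), w['frame'][r,u.min()+4])
P=pts(w); V,U=np.mgrid[0:400,0:640]
k=(P[...,2]>195)&(P[...,2]<235)&(V>90)&(V<125)&(U>135)&(U<390)
z=onz(w,np.c_[U[k],V[k]],213);print(cv2.fitLine(z[:,:2].astype(np.float32),cv2.DIST_HUBER,0,.01,.01).ravel(),z.min(0),z.max(0))
k=(P[...,2]>195)&(P[...,2]<235)&(V>185)&(V<205)&(U>310)&(U<330)
z=onz(w,np.c_[U[k],V[k]],213);print('hook b',np.median(z,0), np.ptp(z,0))
E
```

```text
158 306 337 [[538.7, -372.5], [539.2, -397.2]] [117  14   7]
160 305 334 [[537.1, -371.8], [537.6, -394.9]] [223  42  27]
162 305 334 [[535.5, -371.8], [536.1, -395.0]] [229  46  28]
164 299 340 [[533.9, -367.2], [534.6, -399.7]] [111  17  11]
166 299 341 [[532.3, -367.2], [533.1, -400.5]] [209  31  16]
168 299 341 [[530.7, -367.2], [531.5, -400.6]] [229  45  29]
170 299 341 [[529.2, -367.2], [529.9, -400.7]] [229  45  27]
172 299 341 [[527.6, -367.2], [528.3, -400.7]] [229  42  25]
174 299 341 [[526.0, -367.2], [526.7, -400.8]] [229  42  26]
176 299 341 [[524.4, -367.3], [525.1, -400.9]] [229  42  24]
178 299 341 [[522.8, -367.3], [523.5, -400.9]] [229  39  21]
180 300 339 [[521.2, -368.1], [521.9, -399.4]] [198  59  56]
[ 2.3995437e-02 -9.9971205e-01  5.7585480e+02 -3.3714584e+02] [ 562.70485719 -431.46921296  213.        ] [ 585.28197523 -241.07239575  213.        ]
hook b [ 507.64420426 -384.61385816  213.        ] [15.29944862  6.09456104  0.        ]
```

Emit:
jog_arm(series="0.0285 0.0036 0.06 0 0.7; 0.0285 0.0036 0.08 0 0.7; 0.0285 0.0036 0.10 0 0.7; 0.0285 0.0036 0.13 0 0.7; 0.0285 0.0036 0.158 0 0.7; 0.0285 0.0036 0.158 0 0.7; 0.0285 0.0036 0.158 0 0.7; 0.0285 0.0036 0.158 0 0.3; 0.0285 0.0036 0.158 0 0.3; 0.0285 0.0036 0.158 0 0.2; 0.0285 0.0036 0.158 0 0.2; 0.0285 0.0036 0.158 0 0.2", grip_force=60)

```text
time: 3.2
tcp_pos: [528.8, -383.3, 173.0]
orientation: [[1.0, 0.023, 0.0], [0.023, -1.0, -0.001], [0.0, 0.001, -1.0]]
wrist_force: [-0.6, 0.1, 2.3]
finger_gap: 0.367
grasp_force: 60.0
```

Emit:
jog_arm(series="0 0 -0.008 0 0.2; 0 0 -0.017 0 0.2; 0 0 -0.017 0 0.2; -0.02 0 -0.017 0 0.2; -0.04 0 -0.017 0 0.2; -0.06 0 -0.017 0 0.2; -0.075 0 -0.017 0 0.2; -0.075 0 -0.03 0 0.2; -0.075 0 -0.03 0 0.2; -0.075 0 -0.03 0 0.2")

```text
time: 4.45
tcp_pos: [454.3, -384.9, 203.0]
orientation: [[1.0, 0.023, 0.001], [0.023, -1.0, -0.001], [0.001, 0.001, -1.0]]
wrist_force: [0.4, -0.5, -1.5]
finger_gap: 0.366
grasp_force: 60.0
```

```bash
python3 - <<'E'
from h import *
s=st();w=cam('wrist');save(w,'w2')
E
```

```text
t 4.45 tcp [ 454.3 -384.9  203. ] F [ 0.4 -0.5 -1.5] gap 0.366 g 59.996478874236345 j [-51.9  13.5  90.3   0.   76.2  36.8]
[[ 1.     0.023  0.001]
 [ 0.023 -1.    -0.001]
 [ 0.001  0.001 -1.   ]]
```

View pics/w2.png

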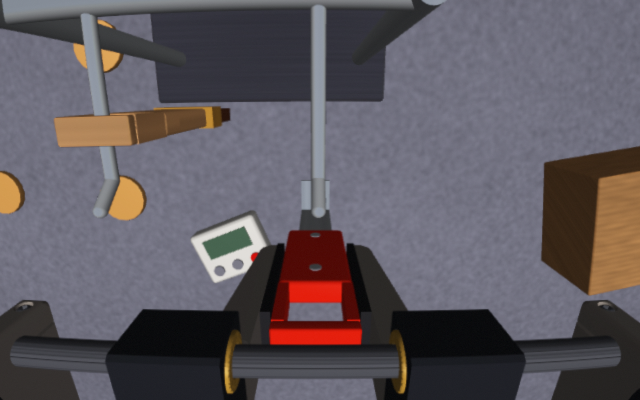

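Lever is in the jaws, off the hook; toe seen at (315,195).

Emit:
jog_arm(series="-0.005 -0.04 -0.02 0 0.2; -0.01 -0.09 -0.027 0 0.2; -0.017 -0.14 -0.027 -0.02 0.2; -0.024 -0.19 -0.027 -0.02 0.2; -0.03 -0.24 -0.027 -0.03 0.2; -0.037 -0.29 -0.027 -0.03 0.2; -0.043 -0.34 -0.027 -0.04 0.2; -0.05 -0.39 -0.027 -0.05 0.2; -0.056 -0.44 -0.027 -0.065 0.2; -0.063 -0.49 -0.027 -0.065 0.2; -0.07 -0.54 -0.027 -0.065 0.2; -0.076 -0.59 -0.027 -0.065 0.2; -0.08 -0.622 -0.027 -0.065 0.2; -0.08 -0.622 -0.027 -0.065 0.2; -0.08 -0.622 -0.027 -0.065 0.2; -0.08 -0.622 -0.027 -0.065 0.2")

```text
time: 6.5
tcp_pos: [359.7, 234.4, 229.6]
orientation: [[0.996, 0.086, -0.0], [0.086, -0.996, -0.0], [-0.0, 0.0, -1.0]]
wrist_force: [0.3, -0.0, -1.5]
finger_gap: 0.364
grasp_force: 60.0
```

```bash
python3 - <<'E'
from h import *
s=st();w=cam('wrist');save(w,'w3');print(w['o'])
m=teal(w);A,c,m=max(comps(m),key=lambda t:t[0]); 
# front edge: for each column, lowest teal row
U=[];V=[]
for u in range(60,600,10):
    r=np.where(m[:,u])[0]
    if len(r)>40: U.append(u);V.append(r.max()+.5)
for u,v,q in zip(U,V,onz(w,np.c_[U,V],52)): print(u,v,np.round(q[:2],1),end=';')
E
```

```text
t 6.5 tcp [359.7 234.4 229.6] F [ 0.3 -0.  -1.5] gap 0.364 g 59.996372032910585 j [ 16.9 -13.3 114.1  -0.   79.3 101.9]
[[ 0.996  0.086 -0.   ]
 [ 0.086 -0.996 -0.   ]
 [-0.     0.    -1.   ]]
[442.65718193 241.95351339 378.473518  ]
170 127.5 [406.9 378.3];180 134.5 [400.9 368.6];190 133.5 [402.6 358.8];200 133.5 [403.4 349.1];210 133.5 [404.1 339.4];220 133.5 [404.9 329.8];230 133.5 [405.6 320.2];240 133.5 [406.4 310.6];250 133.5 [407.2 301. ];260 132.5 [408.9 291.6];270 132.5 [409.7 282.1];280 132.5 [410.5 272.6];290 132.5 [411.3 263.1];300 132.5 [412.1 253.7];310 132.5 [412.9 244.2];320 132.5 [413.7 234.8];330 132.5 [414.5 225.3];340 132.5 [415.4 215.9];350 132.5 [416.2 206.4];360 132.5 [417.1 197. ];370 132.5 [418.  187.5];380 132.5 [418.9 178. ];390 132.5 [419.8 168.5];400 132.5 [420.7 158.9];410 132.5 [421.6 149.3];420 132.5 [422.5 139.7];430 132.5 [423.5 130.1];440 132.5 [424.4 120.4];450 133.5 [424.5 110.4];460 133.5 [425.5 100.6];470 103.5 [454.1  96.5];
```

View pics/w3.png

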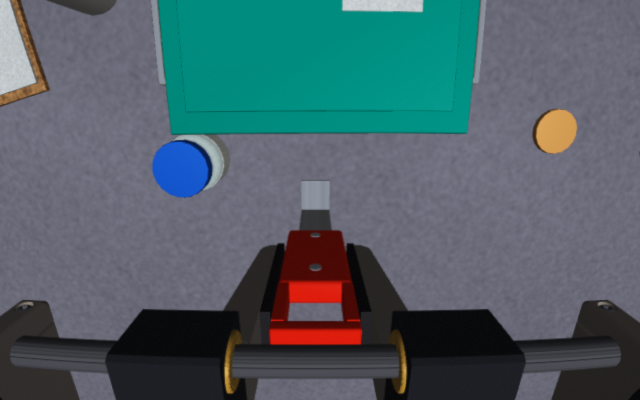

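Lid's front edge at row 132.5 (columns 172–468); toe's front edge at (315,181), 22 mm wide, seen straight.

```bash
python3 - <<'E'
from h import *
w=cam('wrist')
for z in (117,120.6,124): print(z,np.round(onz(w,[[301.5,181],[329,181],[315,181]],z)[:,:2],1).tolist())
P=pts(w);print(np.round(np.median(P[183:206,305:326].reshape(-1,3),0),1), np.round(P[184:208:4,315],1).tolist())
E
```

```text
117 [[380.6, 247.4], [382.5, 225.7], [381.5, 236.7]]
120.6 [[381.5, 247.3], [383.3, 225.9], [382.4, 236.8]]
124 [[382.3, 247.2], [384.1, 226.1], [383.2, 236.9]]
[371.9 235.9 121.3] [[380.0, 236.6, 120.8], [376.9, 236.3, 121.1], [373.9, 236.1, 122.1], [370.4, 235.8, 121.2], [366.8, 235.4, 120.0], [364.1, 235.2, 121.8]]
```

Emit:
jog_arm(series="0.01 0 0.03 0 0.2; 0.015 0 0.06 0 0.2; 0.015 0 0.08 0 0.2; 0.015 0 0.0805 0 0.2; 0.015 0 0.0805 0 0.2")

```text
time: 7.22
tcp_pos: [375.1, 236.4, 150.1]
orientation: [[0.996, 0.087, 0.001], [0.087, -0.996, 0.0], [0.001, -0.0, -1.0]]
wrist_force: [1.3, -0.2, -1.2]
finger_gap: 0.365
grasp_force: 60.0
```

```bash
python3 - <<'E'
from h import *
s=st();w=cam('wrist');save(w,'w4')
P=pts(w);print(np.round(P[150:260:5,315],1).tolist())
c=cam('scene'); cv2.imwrite('pics/s4.png',cv2.resize(c['frame'][180:320,300:470],None,fx=4,fy=4,interpolation=cv2.INTER_CUBIC)[:,:,::-1])
E
```

```text
t 7.225 tcp [375.1 236.4 150.1] F [ 1.3 -0.2 -1.2] gap 0.365 g 59.99644624069333 j [ 16.5  -6.1 117.2  -0.   68.8 101.5]
[[ 0.996  0.087  0.001]
 [ 0.087 -0.996  0.   ]
 [ 0.001 -0.    -1.   ]]
[[423.4, 241.2, 52.4], [420.0, 240.9, 53.3], [416.1, 240.5, 52.0], [402.9, 239.4, 0.5], [398.6, 239.0, 1.4], [393.9, 238.6, 0.4], [398.5, 239.0, 40.8], [394.8, 238.6, 41.7], [390.7, 238.3, 41.5], [386.8, 237.9, 42.0], [382.9, 237.6, 42.7], [378.6, 237.2, 41.9], [375.5, 236.9, 45.2], [375.3, 236.9, 56.9], [374.9, 236.9, 66.9], [374.9, 236.9, 77.1], [375.1, 236.9, 87.3], [379.7, 237.3, 107.5], [379.4, 237.2, 114.4], [379.7, 237.2, 122.4], [379.2, 237.2, 128.1], [379.3, 237.2, 134.5]]
```

View pics/w4.png

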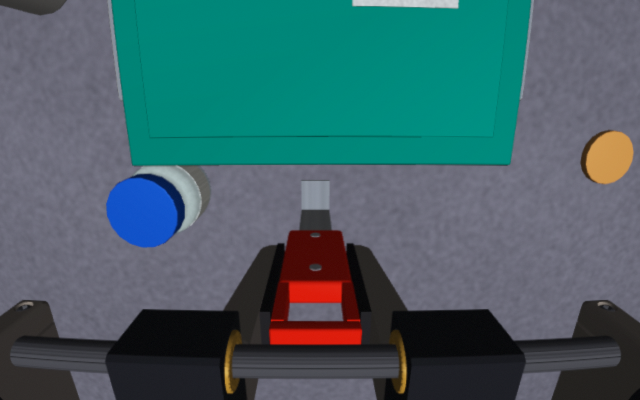

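Toe at (315,181), about 15 mm before the lip (row 164), its upper face near 41 mm.

Emit:
jog_arm(series="0.006 0 0.001 0 0.2; 0.012 0 0.001 0 0.2; 0.017 0 0.001 0 0.2; 0.022 0 0.001 0 0.2; 0.026 0 0.001 0 0.2; 0.026 0 0.001 0 0.2; 0.026 0 0.001 0 0.2")

```text
time: 8.2
tcp_pos: [400.2, 238.8, 148.0]
orientation: [[0.996, 0.088, -0.0], [0.088, -0.996, -0.0], [-0.0, 0.0, -1.0]]
wrist_force: [-0.0, 0.8, -1.2]
finger_gap: 0.371
grasp_force: 60.0
```

Emit:
jog_arm(series="0 0 -0.003 0 0.2; 0 0 -0.005 0 0.2; 0 0 -0.007 0 0.2; 0 0 -0.009 0 0.2; 0 0 -0.009 0 0.2")

```text
time: 8.82
tcp_pos: [400.3, 238.8, 157.3]
orientation: [[0.996, 0.088, 0.0], [0.088, -0.996, 0.0], [0.0, -0.0, -1.0]]
wrist_force: [0.5, 0.5, -1.8]
finger_gap: 0.368
grasp_force: 60.0
```

```bash
python3 - <<'E'
from h import *
s=st();w=cam('wrist');save(w,'w5')
P=pts(w);print(np.round(P[20:240:10,240],1).tolist());print(np.round(P[140:240:5,315],1).tolist())
E
```

```text
t 8.825 tcp [400.3 238.8 157.3] F [ 0.5  0.5 -1.8] gap 0.368 g 59.99617176130414 j [ 15.9  -2.9 113.3   0.   69.6 100.9]
[[ 0.996  0.088  0.   ]
 [ 0.088 -0.996  0.   ]
 [ 0.    -0.    -1.   ]]
[[531.8, 301.9, 55.8], [525.4, 301.6, 55.9], [519.1, 301.5, 55.4], [512.4, 300.9, 57.0], [505.9, 300.7, 56.4], [499.3, 300.3, 57.0], [492.6, 300.3, 56.3], [485.9, 299.7, 57.9], [479.0, 299.7, 57.0], [472.1, 299.4, 57.0], [465.2, 298.9, 58.2], [458.1, 298.7, 58.3], [450.8, 298.7, 57.4], [443.6, 298.4, 57.8], [436.3, 298.0, 58.6], [428.4, 298.2, 56.7], [421.1, 297.7, 58.1], [413.0, 297.7, 57.2], [387.6, 308.9, 1.6], [377.9, 308.6, 2.0], [367.2, 308.7, 0.4], [356.8, 308.5, 0.3]]
[[455.6, 244.2, 57.8], [452.0, 243.9, 57.8], [448.4, 243.5, 58.3], [444.9, 243.2, 59.1], [441.0, 242.9, 57.7], [437.4, 242.6, 58.3], [433.1, 242.2, 55.5], [429.7, 241.9, 57.6], [425.8, 241.5, 57.3], [421.9, 241.2, 57.2], [418.3, 240.9, 58.2], [414.4, 240.5, 58.3], [408.1, 240.0, 50.0], [403.8, 239.6, 49.4], [400.2, 239.3, 51.3], [400.1, 239.2, 63.1], [400.1, 239.2, 74.4], [400.2, 239.2, 84.8], [400.2, 239.2, 94.3], [405.6, 239.7, 116.3]]
```

Lid is about 6 mm up; toe still 11 mm under the lip. Follow the arc.

Emit:
jog_arm(series="0.001 0 -0.0095 0 0.2; 0.0035 0 -0.025 0 0.2; 0.007 0 -0.04 0 0.2; 0.0125 0 -0.0545 0 0.2; 0.0195 0 -0.0685 0 0.2; 0.0275 0 -0.0815 0 0.2; 0.037 0 -0.094 0 0.2; 0.0475 0 -0.105 0 0.2; 0.059 0 -0.1155 0 0.2; 0.0715 0 -0.1245 0 0.2; 0.0715 0 -0.1245 0 0.2")

```text
time: 10.25
tcp_pos: [473.6, 245.2, 283.2]
orientation: [[0.996, 0.087, 0.004], [0.087, -0.996, 0.001], [0.004, -0.0, -1.0]]
wrist_force: [-0.0, 0.3, -0.6]
finger_gap: 0.368
grasp_force: 60.0
```

```bash
python3 - <<'E'
from h import *
s=st();w=cam('wrist');c=cam('scene');cv2.imwrite('pics/m6.png',np.hstack([w['frame'][:, 120:520],c['frame'][100:400,270:590].repeat(1,0)[:300]] if 0 else [cv2.resize(w['frame'],(400,250)),cv2.resize(c['frame'][150:350,270:590],(400,250))])[:,:,::-1])
E
```

```text
t 10.25 tcp [473.6 245.2 283.2] F [-0.   0.3 -0.6] gap 0.368 g 59.996348060667515 j [14.4  1.  94.8 -0.  83.9 99.4]
[[ 0.996  0.087  0.004]
 [ 0.087 -0.996  0.001]
 [ 0.004 -0.    -1.   ]]
```

View pics/m6.png

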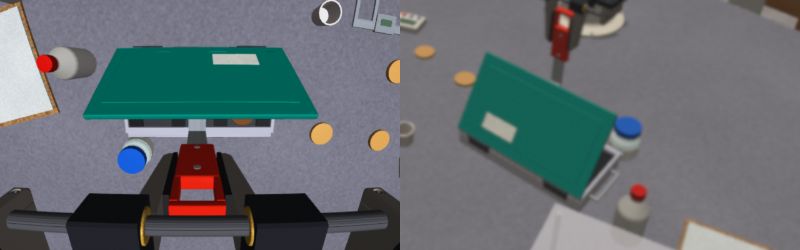

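Lid about 57° open (wrist half: edge at row 115; scene half shows it standing up).

Emit:
jog_arm(series="0.0135 0 -0.0075 0 0.2; 0.0275 0 -0.014 0 0.2; 0.042 0 -0.019 0 0.2; 0.0575 0 -0.022 0 0.2; 0.0725 0 -0.024 0 0.2; 0.0835 0 -0.0245 0 0.2; 0.1 0 -0.0235 0 0.2; 0.107 0 -0.0225 0 0.2; 0.113 0 -0.0215 0 0.2; 0.116 0 -0.021 0 0.2; 0.116 0 -0.021 0 0.2")

```text
time: 11.72
tcp_pos: [586.4, 255.2, 302.5]
orientation: [[0.996, 0.088, -0.002], [0.088, -0.996, -0.0], [-0.002, 0.0, -1.0]]
wrist_force: [-4.3, -1.0, 0.2]
finger_gap: 0.363
grasp_force: 60.0
```

```bash
python3 - <<'E'
from h import *
s=st();w=cam('wrist');save(w,'w7')
P=pts(w)
m=teal(w);A,c,m=max(comps(m),key=lambda t:t[0]);q=P[m];print(A,c,np.round(np.percentile(q,[2,50,98],0),1).tolist())
c=cam('top');m=teal(c);A,cc,m=max(comps(m),key=lambda t:t[0]);print('top',A,cc,np.round(np.percentile(pts(c)[m],[2,50,98],0),1).tolist())
E
```

```text
t 11.725 tcp [586.4 255.2 302.5] F [-4.3 -1.   0.2] gap 0.363 g 59.996579736471176 j [12.7 16.8 75.1  0.  88.2 97.7]
[[ 0.996  0.088 -0.002]
 [ 0.088 -0.996 -0.   ]
 [-0.002  0.    -1.   ]]
4492 [320.13134461 174.08103295] [[603.0, 119.6, 183.7], [616.9, 255.9, 206.0], [630.3, 388.6, 207.8]]
top 89 [294.28089888 156.95505618] [[620.3, 113.6, 198.6], [625.6, 149.2, 204.8], [631.8, 184.3, 209.6]]
```

View pics/w7.png

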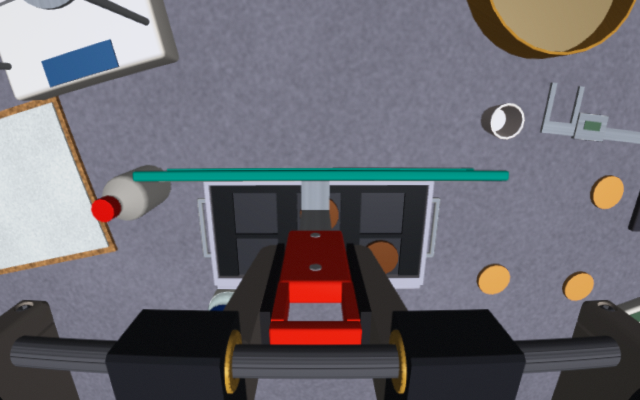

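Lid stands open just past vertical (row 175); brown discs seen in the rear-middle pocket (330,213) and front-right pocket (380,257).

Emit:
jog_arm(series="-0.04 0 0 0 0.2; -0.09 0 0 0 0.2; -0.14 0 0 0 0.2; -0.18 0 0 0 0.2; -0.18 0 0 0 0.2; -0.18 0 0 0 0.2")

```text
time: 12.58
tcp_pos: [408.9, 239.6, 303.2]
orientation: [[0.996, 0.088, 0.003], [0.088, -0.996, 0.001], [0.003, -0.0, -1.0]]
wrist_force: [0.4, 0.6, -1.4]
finger_gap: 0.365
grasp_force: 60.0
```

```bash
python3 - <<'E'
from h import *
s=st();w=cam('wrist');save(w,'w8');np.save('w8.npy',w['frame'])
h=hsv(w)
br=(h[...,0]<18)&(h[...,1]>90)&(h[...,2]>35)&(h[...,2]<170)
for A,c,m in comps(br,200): print('brown',A,np.round(c),np.round(onz(w,[c],41)[0],1), h[m].mean(0))
for A,c,m in comps(sand(w),200): print('sand',A,np.round(c),np.round(onz(w,[c],8)[0],1))
c=cam('top')
for A,cc,m in comps(sand(c)):
    if 150<A<230: print('top sand',A,np.round(cc),np.round(onz(c,[cc],8)[0],1))
E
```

```text
t 12.575 tcp [408.9 239.6 303.2] F [ 0.4  0.6 -1.4] gap 0.365 g 59.996385499835014 j [ 15.7  -8.7 101.8  -0.   86.7 100.7]
[[ 0.996  0.088  0.003]
 [ 0.088 -0.996  0.001]
 [ 0.003 -0.    -1.   ]]
brown 856 [71. 65.] [512.6 540.3  41. ] [ 14.40070093 137.8317757  129.9088785 ]
brown 250 [88. 34.] [548.1 516.1  41. ] [  0.6   223.348  84.808]
brown 1532 [319.  68.] [529.2 245.7  41. ] [ 11.69190601 150.8348564  138.3962141 ]
brown 1371 [388. 123.] [475.3 159.2  41. ] [ 11.7702407  151.76148796 138.01750547]
brown 387 [ 50. 138.] [423.8 577.5  41. ] [ 14.82428941 134.14728682 152.65891473]
brown 5041 [315. 279.] [260.5 226.9  41. ] [  1.80261853 233.00119024  85.50486015]
sand 670 [630.  64.] [ 586.7 -163.1    8. ]
sand 398 [ 40. 140.] [414.4 618.9   8. ]
sand 958 [514. 164.] [437.8 -28.9   8. ]
sand 794 [607. 177.] [ 434.3 -174.9    8. ]
top sand 191 [401. 180.] [ 588.4 -169.6    8. ]
top sand 196 [355. 227.] [438.4 -28.9   8. ]
top sand 196 [402. 230.] [ 434.5 -175.4    8. ]
```

View pics/w8.png

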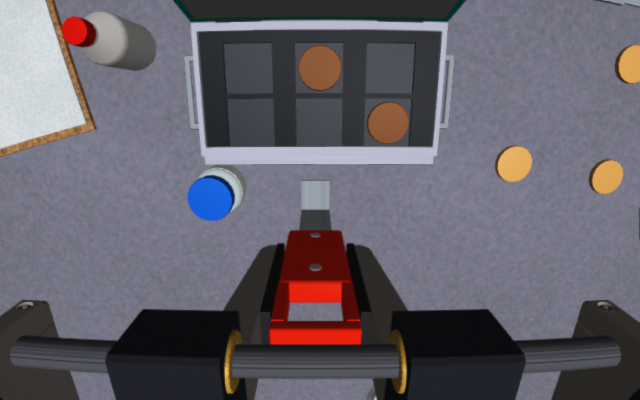

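Empty pockets: both left ones, rear-right, front-middle; brown at (319,68) and (388,123). Back to the hook.

Emit:
jog_arm(series="-0.001 0.05 0 0 0.2; -0.001 0.1 0 0 0.2; -0.002 0.15 0 0 0.2; -0.003 0.2 0 0.02 0.2; -0.004 0.25 0 0.03 0.2; -0.005 0.3 0.01 0.04 0.2; -0.006 0.35 0.02 0.05 0.2; -0.007 0.4 0.03 0.065 0.2; -0.008 0.45 0.04 0.065 0.2; -0.009 0.5 0.05 0.065 0.2; -0.01 0.55 0.06 0.065 0.2; -0.01 0.6 0.07 0.065 0.2; -0.01 0.6255 0.073 0.065 0.2; -0.01 0.6255 0.073 0.065 0.2; -0.01 0.6255 0.073 0.065 0.2; -0.01 0.6255 0.073 0.065 0.2")

```text
time: 14.68
tcp_pos: [453.0, -383.7, 229.9]
orientation: [[1.0, 0.024, 0.0], [0.024, -1.0, -0.0], [0.0, 0.0, -1.0]]
wrist_force: [-0.4, -0.0, -1.4]
finger_gap: 0.367
grasp_force: 60.0
```

```bash
python3 - <<'E'
from h import *
w=cam('wrist')
plan([454,-384.9,190],1.35); plan([528.8,-383.3,190],1.35)
V,U=np.mgrid[0:400,0:640];P=pts(w)
k=(P[...,2]>195)&(P[...,2]<235)&(V>60)&(V<200)&(U>280)&(U<350)&(P[...,0]<570)
print('rod cols',[(r,np.median(U[r][k[r]])) for r in range(60,200,20) if k[r].any()], np.round(np.median(P[183:206,305:326].reshape(-1,3),0),1))
z=P[k];print(np.median(z[:,1]),z[:,0].min(),z[:,0].max())
E
```

```text
now [ 453.  -383.7  229.9] yaw 1.37 shift m [0.001  0.0012 0.0399] turn 0.0003
now [ 453.  -383.7  229.9] yaw 1.37 shift m [0.0758 0.0013 0.04  ] turn 0.0003
rod cols [(80, np.float64(320.0)), (100, np.float64(320.0)), (120, np.float64(320.0)), (140, np.float64(321.0)), (160, np.float64(320.5)), (180, np.float64(320.5))] [ 466.7 -382.5  121.9]
-384.1801915408963 492.59167744294194 553.9503803759773
```

Emit:
jog_arm(series="0 0.0013 0.02 0 0.2; 0 0.0013 0.04 0 0.2; 0 0.0013 0.04 0 0.2; 0.02 0.0013 0.04 0 0.2; 0.04 0.0013 0.04 0 0.2; 0.06 0.0013 0.04 0 0.2; 0.076 0.0013 0.04 0 0.2; 0.076 0.0013 0.04 0 0.2; 0.076 0.0013 0.04 0 0.2")

```text
time: 15.85
tcp_pos: [528.2, -384.1, 189.5]
orientation: [[1.0, 0.023, -0.0], [0.023, -1.0, 0.0], [-0.0, -0.0, -1.0]]
wrist_force: [-0.6, -0.6, -1.8]
finger_gap: 0.365
grasp_force: 60.0
```

Emit:
jog_arm(series="0 0 0.008 0 0.2; 0 0 0.014 0 0.2; 0 0 0.017 0 0.2; 0 0 0.017 0 0.2; 0 0 0.017 0 0.42; 0 0 0.017 0 0.5; 0 0 0.017 0 0.6; 0 0 0.017 0 0.6; 0 0 0.017 0 0.6; 0 0 -0.03 0 0.6; 0 0 -0.09 0 0.6; 0 0 -0.16 0 0.6; 0 0 -0.16 0 0.6; 0 0 -0.16 0 0.6")

```text
time: 17.6
tcp_pos: [528.7, -384.1, 349.6]
orientation: [[1.0, 0.023, 0.0], [0.023, -1.0, -0.0], [0.0, 0.0, -1.0]]
wrist_force: [0.2, 0.0, -0.7]
finger_gap: 0.597
grasp_force: 0.0
```

```bash
python3 - <<'E'
from h import *
s=st();w=cam('wrist');save(w,'w9')
A,c,m=max(comps(red(w)&(np.mgrid[0:400,0:640][0]<300)),key=lambda t:t[0]);r=np.where(m.any(1))[0];u=np.where(m[r.max()-6])[0]
print(r.min(),r.max(),np.round(onz(w,[[u.min()-.5,r.max()-6],[u.max()+.5,r.max()-6]],219),1).tolist())
for A,c,m in comps(sand(w),200): 
    e=cv2.minEnclosingCircle(np.argwhere(m)[:,::-1].astype(np.float32)); print('sand',A,np.round(c),np.round(onz(w,[c],8)[0],1))
plan([400,-175,190],0)
E
```

```text
t 17.6 tcp [ 528.7 -384.1  349.6] F [ 0.2  0.  -0.7] gap 0.597 g 0.0 j [-46.6  18.3  68.   -0.   93.6  42.1]
[[ 1.     0.023  0.   ]
 [ 0.023 -1.    -0.   ]
 [ 0.     0.    -1.   ]]
186 209 [[526.6, -367.1, 219.0], [527.4, -400.7, 219.0]]
sand 901 [132. 112.] [ 593.4 -119.5    8. ]
sand 7223 [561. 233.] [ 420.9 -787.2    8. ]
sand 461 [212. 203.] [ 459.2 -228.     8. ]
sand 674 [ 90. 214.] [437.2 -29.2   8. ]
sand 724 [179. 218.] [ 433.6 -175.6    8. ]
now [ 528.3 -383.7  347.8] yaw 1.31 shift m [-0.1233 -0.2113  0.1584] turn 0.0228
```

View pics/w9.png

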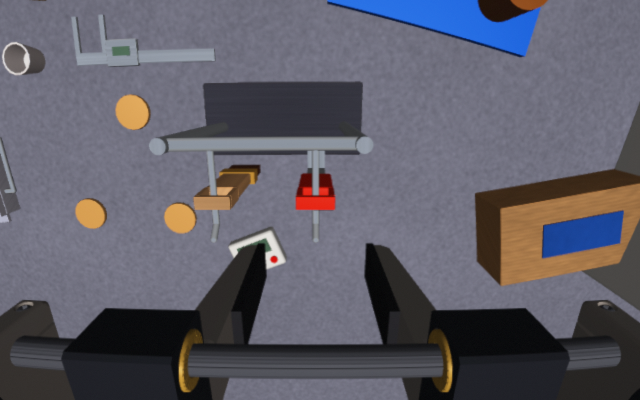

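Lever hangs on its hook again (top face (316,198)); the disc at (132,112) has been knocked aside to (593,-120); others at (90,214), (179,218).

Emit:
jog_arm(series="-0.025 -0.05 0 0 0.75; -0.05 -0.1 0.05 0 0.75; -0.07 -0.15 0.1 0 0.75; -0.09 -0.2 0.14 0 0.75; -0.0896 -0.211 0.18 0 0.75; -0.0896 -0.211 0.22 0 0.75; -0.0896 -0.211 0.26 0 0.75; -0.0896 -0.211 0.27 0 0.75; -0.0896 -0.211 0.27 0 0.75; -0.0896 -0.211 0.27 0 0.75", grip_force=8)

```text
time: 18.9
tcp_pos: [435.2, -175.9, 81.0]
orientation: [[1.0, 0.023, 0.002], [0.023, -1.0, -0.001], [0.002, 0.001, -1.0]]
wrist_force: [0.1, 0.3, 0.1]
finger_gap: 0.75
grasp_force: 0.0
```

```bash
python3 - <<'E'
from h import *
w=cam('wrist')
for A,c,m in comps(sand(w),200): print('sand',A,np.round(c),np.round(onz(w,[c],8)[0],1),np.round(np.ptp(np.argwhere(m),axis=0)))
c=cam('top')
for A,cc,m in comps(sand(c)):
    if 100<A<230: print('top sand',A,np.round(cc),np.round(onz(c,[cc],8)[0],1))
plan([434,-175.4,25.5])
E
```

```text
sand 513 [226.   5.] [ 573.3 -119.3    8. ] [12 56]
sand 581 [624.  96.] [ 531.1 -381.8    8. ] [42 26]
sand 3278 [110. 216.] [437.7 -29.3   8. ] [63 64]
sand 3602 [315. 226.] [ 434.2 -175.4    8. ] [64 69]
top sand 194 [385. 178.] [ 594.3 -119.7    8. ]
top sand 196 [355. 227.] [438.5 -29.2   8. ]
now [ 435.3 -176.    81.1] yaw 1.3 shift m [-0.0014 -0.0007  0.0556] turn None
```

Emit:
jog_arm(series="-0.001 0 0.03 0 0.75; -0.001 0 0.05 0 0.75; -0.001 0 0.0555 0 0.75; -0.001 0 0.0555 0 0.75; -0.001 0 0.0555 0 0.6; -0.001 0 0.0555 0 0.55; -0.001 0 0.0555 0 0.5; -0.001 0 0.0555 0 0.45; -0.001 0 0.0555 0 0.45; -0.001 0 0.0555 0 0.45; -0.001 0 0.03 0 0.45; -0.001 0 -0.02 0 0.45; -0.001 0 -0.06 0 0.45; -0.001 0 -0.06 0 0.45", grip_force=8)

```text
time: 20.75
tcp_pos: [435.2, -176.5, 142.7]
orientation: [[1.0, 0.023, 0.006], [0.023, -1.0, -0.004], [0.005, 0.004, -1.0]]
wrist_force: [-0.1, -0.2, -0.9]
finger_gap: 0.536
grasp_force: 8.0
```

Emit:
jog_arm(series="0.016 -0.05 0 0 0.45; 0.032 -0.1 0 0 0.45; 0.05 -0.15 0 -0.02 0.45; 0.066 -0.2 0 -0.03 0.45; 0.082 -0.25 0 -0.05 0.45; 0.1 -0.3 0 -0.065 0.45; 0.11 -0.3375 0.02 -0.065 0.45; 0.11 -0.3375 0.04 -0.065 0.45; 0.11 -0.3375 0.04 -0.065 0.45; 0.11 -0.3375 0.04 -0.065 0.45")

```text
time: 22.0
tcp_pos: [535.3, 164.3, 99.3]
orientation: [[0.996, 0.087, -0.001], [0.087, -0.996, -0.0], [-0.001, 0.0, -1.0]]
wrist_force: [0.0, 0.2, -0.8]
finger_gap: 0.537
grasp_force: 8.0
```

```bash
python3 - <<'E'
from h import *
plan([537.3,163.5,60.5],5)
w=cam('wrist')
for A,c,m in comps(sand(w),200): print('sand',A,np.round(c),np.round(onz(w,[c],81)[0],1))
save(w,'w10')
E
```

```text
now [535.3 164.3  99.3] yaw 4.99 shift m [0.002  0.001  0.0388] turn -0.0001
sand 3743 [193. 230.] [546.9 231.1  81. ]
sand 6066 [313. 287.] [518.2 164.4  81. ]
sand 364 [538. 324.] [502.4  24.8  81. ]
sand 209 [195. 370.] [451.6 233.5  81. ]
```

View pics/w10.png

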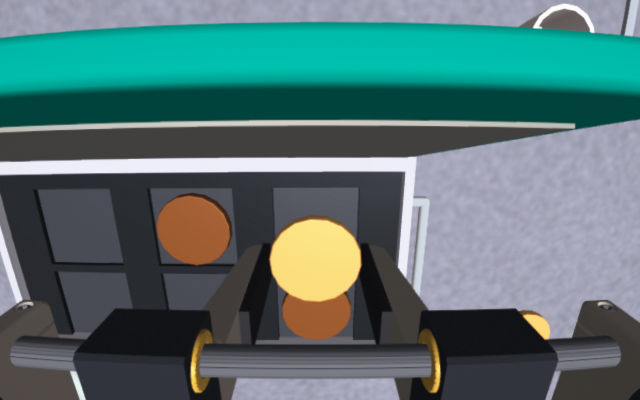

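Disc held at (316,260); the rear-right pocket lies right behind it. The wrist camera would come close to the open lid if lowered here, so I back off and turn half round first.

Emit:
jog_arm(series="-0.05 0 -0.02 0 0.45; -0.1 0 -0.04 0 0.45; -0.14 0 -0.06 -0.1 0.45; -0.14 0 -0.06 -0.28 0.45; -0.14 0 -0.06 -0.46 0.45; -0.14 0 -0.06 -0.64 0.45; -0.14 0 -0.06 -0.82 0.45; -0.14 0 -0.06 -1.0 0.45; -0.14 0 -0.06 -1.18 0.45; -0.14 0 -0.06 -1.36 0.45; -0.14 0 -0.06 -1.54 0.45; -0.14 0 -0.06 -1.72 0.45; -0.14 0 -0.06 -1.9 0.45; -0.14 0 -0.06 -2.08 0.45; -0.14 0 -0.06 -2.26 0.45; -0.14 0 -0.06 -2.44 0.45; -0.14 0 -0.06 -2.62 0.45; -0.14 0 -0.06 -2.8 0.45; -0.14 0 -0.06 -2.98 0.45; -0.14 0 -0.06 -3.1416 0.45")

```text
time: 24.55
tcp_pos: [396.7, 152.1, 160.6]
orientation: [[-0.996, -0.092, 0.002], [-0.092, 0.996, 0.0], [-0.002, -0.0, -1.0]]
wrist_force: [-0.2, -0.0, 0.0]
finger_gap: 0.537
grasp_force: 8.0
```

```bash
python3 - <<'E'
from h import *
st(); plan([537.3,163.5,100],-175)
w=cam('wrist');h=hsv(w)
for A,c,m in comps(sand(w),300): print('sand',A,np.round(c),np.round(onz(w,[c],41)[0],1))
E
```

```text
t 24.55 tcp [396.7 152.1 160.6] F [-0.2 -0.   0. ] gap 0.537 g 7.996658384799957 j [  4.6 -10.  119.4   0.   70.5 -90.7]
[[-0.996 -0.092  0.002]
 [-0.092  0.996  0.   ]
 [-0.002 -0.    -1.   ]]
now [396.7 152.1 160.6] yaw -174.71 shift m [-0.141  -0.0016  0.0609] turn 0.0051
sand 1789 [124. 220.] [423.   -9.9  41. ]
sand 5790 [315. 260.] [444.5 157.   41. ]
```

Emit:
jog_arm(series="-0.05 -0.001 0 0.005 0.45; -0.1 -0.0015 0.02 0.005 0.45; -0.135 -0.0015 0.05 0.005 0.45; -0.141 -0.0015 0.061 0.005 0.45; -0.141 -0.0015 0.061 0.005 0.45; -0.141 -0.0015 0.061 0.005 0.45")

```text
time: 25.35
tcp_pos: [536.4, 163.4, 100.0]
orientation: [[-0.997, -0.082, 0.001], [-0.082, 0.997, 0.0], [-0.002, 0.0, -1.0]]
wrist_force: [-0.4, 0.8, 0.3]
finger_gap: 0.535
grasp_force: 8.0
```

```bash
python3 - <<'E'
from h import *
plan([537.3,163.5,60.5],-175)
E
```

```text
now [536.4 163.4 100. ] yaw -175.28 shift m [-0.0008  0.      0.0395] turn -0.0049
```

Emit:
jog_arm(series="-0.0008 0 0.02 -0.005 0.45; -0.0008 0 0.035 -0.005 0.45; -0.0008 0 0.0395 -0.005 0.45; -0.0008 0 0.0395 -0.005 0.45; -0.0008 0 0.0395 -0.005 0.45; -0.0008 0 0.0395 -0.005 0.58; -0.0008 0 0.0395 -0.005 0.62; -0.0008 0 0.0395 -0.005 0.64; -0.0008 0 0.0395 -0.005 0.64; -0.0008 0 0.02 -0.005 0.64; -0.0008 0 -0.02 -0.005 0.64; -0.0008 0 -0.06 -0.005 0.64; -0.0008 0 -0.06 -0.005 0.64")

```text
time: 26.98
tcp_pos: [540.3, 164.0, 163.8]
orientation: [[-0.996, -0.088, 0.009], [-0.088, 0.996, 0.001], [-0.009, 0.0, -1.0]]
wrist_force: [-0.1, -0.2, 0.7]
finger_gap: 0.642
grasp_force: 0.0
```

```bash
python3 - <<'E'
from h import *
w=cam('wrist')
for A,c,m in comps(sand(w),300): print('sand',A,np.round(c),np.round(onz(w,[c],41)[0],1), np.round(np.median(pts(w)[m],0),1))
c=cam('top')
for A,cc,m in comps(sand(c)):
    if 100<A<230: print('top sand',A,np.round(cc),np.round(onz(c,[cc],8)[0],1))
plan([593.8,-119.6,80],-178)
E
```

```text
sand 2492 [103.  62.] [438.8  -8.5  41. ] [437.1 -28.3   8.7]
sand 2953 [315. 125.] [474.3 158.7  41. ] [474.2 158.6  41.8]
sand 2661 [315. 199.] [534.5 163.6  41. ] [534.3 163.6  41.8]
sand 2325 [412. 200.] [528.3 245.4  41. ] [527.9 245.1  41.9]
sand 1511 [ 33. 221.] [577.7 -88.8  41. ] [ 592.5 -118.2    8.7]
top sand 193 [385. 178.] [ 594.3 -119.7    8. ]
top sand 196 [355. 227.] [438.5 -29.2   8. ]
now [537.5 163.6 159.3] yaw -174.96 shift m [-0.0311 -0.2871  0.0793] turn 0.053
```

First disc lies flat (top at 41.8 mm, like the brown ones). Next: the knocked one.

Emit:
jog_arm(series="-0.004 -0.05 0 0.02 0.75; -0.008 -0.1 0 0.04 0.75; -0.014 -0.15 0 0.053 0.75; -0.02 -0.2 0.01 0.053 0.75; -0.027 -0.25 0.04 0.053 0.75; -0.031 -0.287 0.075 0.053 0.75; -0.031 -0.287 0.079 0.053 0.75; -0.031 -0.287 0.079 0.053 0.75; -0.031 -0.287 0.079 0.053 0.75")

```text
time: 28.2
tcp_pos: [594.1, -118.6, 80.7]
orientation: [[-0.999, -0.036, 0.001], [-0.036, 0.999, -0.0], [-0.001, -0.0, -1.0]]
wrist_force: [0.2, 0.7, -0.3]
finger_gap: 0.751
grasp_force: 0.0
```

```bash
python3 - <<'E'
from h import *
w=cam('wrist')
for A,c,m in comps(sand(w),300): print('sand',A,np.round(c),np.round(onz(w,[c],8)[0],1),np.ptp(np.argwhere(m),axis=0))
plan([593.8,-119.6,25.5],-178)
E
```

```text
sand 1654 [473.  12.] [451.4 -28.1   8. ] [29 74]
sand 3614 [313. 227.] [ 592.7 -119.3    8. ] [65 69]
now [ 594.2 -118.7   80.9] yaw -177.91 shift m [ 0.0005 -0.0008  0.0554] turn 0.0015
```

Emit:
jog_arm(series="0.001 -0.0008 0.03 0 0.75; 0.001 -0.0008 0.05 0 0.75; 0.001 -0.0008 0.0555 0 0.75; 0.001 -0.0008 0.0555 0 0.75; 0.001 -0.0008 0.0555 0 0.6; 0.001 -0.0008 0.0555 0 0.55; 0.001 -0.0008 0.0555 0 0.5; 0.001 -0.0008 0.0555 0 0.45; 0.001 -0.0008 0.0555 0 0.45; 0.001 -0.0008 0.0555 0 0.45; 0.001 -0.0008 0.03 0 0.45; 0.001 -0.0008 -0.02 0 0.45; 0.001 -0.0008 -0.08 0 0.45; 0.001 -0.0008 -0.08 0 0.45; 0.001 -0.0008 -0.08 0 0.45", grip_force=8)

```text
time: 30.12
tcp_pos: [591.9, -120.4, 158.5]
orientation: [[-0.999, -0.035, -0.002], [-0.035, 0.999, 0.001], [0.002, 0.001, -1.0]]
wrist_force: [-1.0, 0.3, -0.4]
finger_gap: 0.533
grasp_force: 8.0
```

```bash
python3 - <<'E'
from h import *
st();plan([468.4,239.8,100],-175)
w=cam('wrist')
for A,c,m in comps(sand(w),300): print('sand',A,np.round(c),np.round(onz(w,[c],sense()['tcp_pos'][2]-17)[0],1),np.ptp(np.argwhere(m),axis=0))
E
```

```text
t 30.125 tcp [ 591.9 -120.4  158.5] F [-1.   0.3 -0.4] gap 0.533 g 7.999969571828842 j [ -22.9   17.3   91.    -0.    71.9 -114.9]
[[-0.999 -0.035 -0.002]
 [-0.035  0.999  0.001]
 [ 0.002  0.001 -1.   ]]
now [ 591.9 -120.4  158.5] yaw -178.01 shift m [0.1108 0.3642 0.0589] turn -0.0525
sand 2564 [433.  23.] [469.1 -70.7 140.4] [50 58]
sand 656 [632. 161.] [526.7  48.1 140.4] [51 16]
sand 5690 [315. 264.] [ 591.6 -120.   140.4] [80 89]
```

Emit:
jog_arm(series="0.04 0.03 0 0 0.45; 0.08 0.07 0 0 0.45; 0.11 0.12 0 -0.02 0.45; 0.111 0.17 0 -0.03 0.45; 0.111 0.22 0 -0.04 0.45; 0.111 0.27 0 -0.0525 0.45; 0.111 0.32 0 -0.0525 0.45; 0.111 0.364 0.02 -0.0525 0.45; 0.111 0.364 0.059 -0.0525 0.45; 0.111 0.364 0.059 -0.0525 0.45; 0.111 0.364 0.059 -0.0525 0.45")

```text
time: 31.55
tcp_pos: [468.9, 238.9, 100.6]
orientation: [[-0.996, -0.087, -0.001], [-0.087, 0.996, -0.0], [0.001, -0.0, -1.0]]
wrist_force: [0.6, -0.3, -0.4]
finger_gap: 0.537
grasp_force: 8.0
```

```bash
python3 - <<'E'
from h import *
plan([468.4,239.8,60.5],-175)
E
```

```text
now [468.9 238.9 100.6] yaw -175.04 shift m [0.0003 0.001  0.0401] turn -0.0006
```

Emit:
jog_arm(series="0.0003 0.001 0.02 0 0.45; 0.0003 0.001 0.035 0 0.45; 0.0003 0.001 0.04 0 0.45; 0.0003 0.001 0.04 0 0.45; 0.0003 0.001 0.04 0 0.45; 0.0003 0.001 0.04 0 0.58; 0.0003 0.001 0.04 0 0.62; 0.0003 0.001 0.04 0 0.64; 0.0003 0.001 0.04 0 0.64; 0.0003 0.001 0.02 0 0.64; 0.0003 0.001 -0.02 0 0.64; 0.0003 0.001 -0.06 0 0.64; 0.0003 0.001 -0.06 0 0.64; 0.0003 0.001 -0.06 0 0.64")

```text
time: 33.3
tcp_pos: [468.1, 240.2, 159.9]
orientation: [[-0.996, -0.087, -0.001], [-0.087, 0.996, -0.0], [0.001, -0.0, -1.0]]
wrist_force: [0.5, 0.0, -0.2]
finger_gap: 0.64
grasp_force: 0.0
```

```bash
python3 - <<'E'
from h import *
w=cam('wrist')
for A,c,m in comps(sand(w),300): print('sand',A,np.round(c),np.round(onz(w,[c],41)[0],1), np.round(np.median(pts(w)[m],0),1))
c=cam('top')
for A,cc,m in comps(sand(c)):
    if 100<A<230: print('top sand',A,np.round(cc),np.round(onz(c,[cc],8)[0],1))
plan([438,-29.2,80],-175)
E
```

```text
sand 1906 [ 30. 142.] [4.31e+02 1.00e-01 4.10e+01] [436.8 -28.    8.6]
sand 2640 [315. 209.] [468.8 240.8  41. ] [468.5 240.8  41.8]
sand 425 [617. 253.] [487.1 524.9  41. ] [501.9 562.2   6.9]
sand 919 [211. 265.] [528. 154.  41.] [526.5 153.3  41.8]
top sand 201 [293. 194.] [538.7 166.    8. ]
top sand 148 [583. 214.] [ 493.6 -756.2    8. ]
top sand 196 [355. 227.] [438.4 -28.9   8. ]
now [467.5 240.  158.9] yaw -175.0 shift m [ 0.0526 -0.2656  0.0792] turn 0.0
```

Emit:
jog_arm(series="0.01 -0.05 0 0 0.75; 0.02 -0.1 0 0 0.75; 0.03 -0.15 0 0 0.75; 0.04 -0.2 0.02 0 0.75; 0.05 -0.25 0.06 0 0.75; 0.053 -0.266 0.079 0 0.75; 0.053 -0.266 0.079 0 0.75; 0.053 -0.266 0.079 0 0.75")

```text
time: 34.4
tcp_pos: [439.1, -28.7, 81.9]
orientation: [[-0.996, -0.088, -0.0], [-0.088, 0.996, 0.0], [-0.0, 0.0, -1.0]]
wrist_force: [0.7, -0.2, 0.2]
finger_gap: 0.751
grasp_force: 0.0
```

```bash
python3 - <<'E'
from h import *
w=cam('wrist')
for A,c,m in comps(sand(w),300): print('sand',A,np.round(c),np.round(onz(w,[c],8)[0],1),np.ptp(np.argwhere(m),axis=0))
plan([437.8,-29.1,25.5],-175)
E
```

```text
sand 3588 [314. 224.] [436.6 -29.1   8. ] [65 70]
now [439.5 -28.6  82.3] yaw -174.93 shift m [ 0.0018 -0.0003  0.0568] turn 0.0012
```

Emit:
jog_arm(series="0.002 0 0.03 0 0.75; 0.002 0 0.05 0 0.75; 0.002 0 0.0562 0 0.75; 0.002 0 0.0562 0 0.75; 0.002 0 0.0562 0 0.6; 0.002 0 0.0562 0 0.55; 0.002 0 0.0562 0 0.5; 0.002 0 0.0562 0 0.45; 0.002 0 0.0562 0 0.45; 0.002 0 0.0562 0 0.45; 0.002 0 0.03 0 0.45; 0.002 0 -0.02 0 0.45; 0.002 0 -0.075 0 0.45; 0.002 0 -0.075 0 0.45; 0.002 0 -0.075 0 0.45", grip_force=8)

```text
time: 36.33
tcp_pos: [436.3, -29.3, 155.6]
orientation: [[-0.996, -0.087, -0.001], [-0.087, 0.996, 0.0], [0.001, 0.001, -1.0]]
wrist_force: [0.9, -0.1, 0.1]
finger_gap: 0.537
grasp_force: 8.0
```

```bash
python3 - <<'E'
from h import *
plan([461.3,321.5,100],-175)
w=cam('wrist')
for A,c,m in comps(sand(w),300): print('sand',A,np.round(c),np.round(onz(w,[c],sense()['tcp_pos'][2]-17)[0],1),np.ptp(np.argwhere(m),axis=0))
E
```

```text
now [436.3 -29.3 155.6] yaw -175.0 shift m [-0.0555  0.3473  0.0558] turn -0.0
sand 5644 [315. 263.] [434.8 -29.  137.9] [79 88]
sand 1679 [602. 267.] [425.3 138.9 137.9] [46 47]
```

Emit:
jog_arm(series="-0.008 0.05 0 0 0.45; -0.016 0.1 0 0 0.45; -0.024 0.15 0 0 0.45; -0.032 0.2 0 0 0.45; -0.04 0.25 0 0 0.45; -0.048 0.3 0 0 0.45; -0.0555 0.347 0 0 0.45; -0.0555 0.347 0.03 0 0.45; -0.0555 0.347 0.056 0 0.45; -0.0555 0.347 0.056 0 0.45; -0.0555 0.347 0.056 0 0.45")

```text
time: 37.75
tcp_pos: [461.9, 320.8, 100.5]
orientation: [[-0.996, -0.087, -0.001], [-0.087, 0.996, -0.0], [0.001, -0.0, -1.0]]
wrist_force: [0.8, 0.6, 0.5]
finger_gap: 0.543
grasp_force: 8.0
```

```bash
python3 - <<'E'
from h import *
plan([461.3,321.5,60.5],-175)
E
```

```text
now [461.9 320.8 100.5] yaw -175.01 shift m [0.0005 0.0007 0.04  ] turn -0.0002
```

Emit:
jog_arm(series="0.0005 0.0007 0.02 0 0.45; 0.0005 0.0007 0.035 0 0.45; 0.0005 0.0007 0.04 0 0.45; 0.0005 0.0007 0.04 0 0.45; 0.0005 0.0007 0.04 0 0.45; 0.0005 0.0007 0.04 0 0.58; 0.0005 0.0007 0.04 0 0.62; 0.0005 0.0007 0.04 0 0.64; 0.0005 0.0007 0.04 0 0.64; 0.0005 0.0007 0.02 0 0.64; 0.0005 0.0007 -0.03 0 0.64; 0.0005 0.0007 -0.09 0 0.64; 0.0005 0.0007 -0.14 0 0.64; 0.0005 0.0007 -0.14 0 0.64; 0.0005 0.0007 -0.14 0 0.64")

```text
time: 39.62
tcp_pos: [461.0, 321.4, 239.7]
orientation: [[-0.996, -0.087, -0.001], [-0.087, 0.996, -0.001], [0.001, -0.0, -1.0]]
wrist_force: [-0.2, 0.4, 0.1]
finger_gap: 0.64
grasp_force: 0.0
```

```bash
python3 - <<'E'
from h import *
st();w=cam('wrist');P=pts(w)
for A,c,m in comps(sand(w),300): print('sand',A,np.round(c),np.round(onz(w,[c],41)[0],1), np.round(np.median(P[m],0),1))
c=cam('top')
for A,cc,m in comps(sand(c)):
    if 60<A<230: print('top sand',A,np.round(cc),np.round(onz(c,[cc],8)[0],1))
c=cam('scene');m=teal(c);A,cc,m=max(comps(m),key=lambda t:t[0]);print(np.round(np.percentile(pts(c)[m],[2,50,98],0),1).tolist())
E
```

```text
t 39.625 tcp [461.  321.4 239.7] F [-0.2  0.4  0.1] gap 0.64 g 0.0 j [ 22.6   7.1  93.3  -0.   79.6 -72.4]
[[-0.996 -0.087 -0.001]
 [-0.087  0.996 -0.001]
 [ 0.001 -0.    -1.   ]]
sand 632 [569. 163.] [410.6 593.6  41. ] [413.8 619.4   6.9]
sand 1667 [315. 186.] [461.2 322.3  41. ] [460.8 322.1  41.8]
sand 1640 [238. 186.] [469. 241.  41.] [468.7 241.2  41.8]
sand 358 [506. 229.] [491.3 540.7  41. ] [501.7 562.6   7. ]
sand 1349 [169. 237.] [534.8 163.9  41. ] [534.4 164.2  41.7]
top sand 202 [293. 194.] [538.6 166.1   8. ]
top sand 204 [267. 215.] [471.3 245.3   8. ]
top sand 118 [576. 217.] [ 485.4 -731.7    8. ]
[[451.9, 121.1, 36.5], [618.5, 271.1, 203.5], [633.5, 391.4, 207.1]]
```

All three lie flat at 41.8 mm. Now go behind the lid with closed fingers.

Emit:
jog_arm(series="0 -0.02 -0.035 0 0; -0.03 -0.05 -0.045 0 0; -0.07 -0.08 -0.045 0 0; -0.12 -0.082 -0.045 0 0; -0.17 -0.082 -0.045 0 0; -0.183 -0.082 -0.045 0 0; -0.183 -0.082 -0.045 0 0; -0.183 -0.082 -0.045 0 0; -0.183 -0.082 0 0 0; -0.183 -0.082 0.029 0 0; -0.183 -0.082 0.029 0 0; -0.183 -0.082 0.029 0 0", grip_force=30)

```text
time: 41.28
tcp_pos: [651.2, 256.2, 213.7]
orientation: [[-0.996, -0.088, 0.003], [-0.088, 0.996, 0.001], [-0.003, 0.0, -1.0]]
wrist_force: [0.4, -0.4, 0.6]
finger_gap: 0.009
grasp_force: 0.0
```

```bash
python3 - <<'E'
from h import *
st(); plan([650.7,255.7,211],-175)
o=np.array([579,249.4]);c,s=np.cos(np.radians(5)),np.sin(np.radians(5))
p=np.array(sense()['tcp_pos']); x0=(p[:2]-o)@[c,s]
for t in [1.78,1.7,1.6,1.5,1.4,1.3,1.2,1.1,1,.9,.8,.7,.6,.5,.4,.3,.2,.1,0.05]:
    C=(-150*np.cos(t)+8*np.sin(t)+10,150*np.sin(t)+8*np.cos(t)+44+22); print(t,'sx',round((x0-C[0])/1000,4),'sz',round((p[2]-C[1])/1000,4))
E
```

```text
t 41.275 tcp [651.2 256.2 213.7] F [ 0.4 -0.4  0.6] gap 0.009 g 0.0 j [ 11.6  28.2  70.3   0.   81.3 -83.4]
[[-0.996 -0.088  0.003]
 [-0.088  0.996  0.001]
 [-0.003  0.    -1.   ]]
now [651.2 256.2 213.7] yaw -174.98 shift m [ 0.0006 -0.0005  0.0027] turn 0.0004
1.78 sx 0.0236 sz 0.0026
1.7 sx 0.0353 sz -0.0
1.6 sx 0.0502 sz -0.002
1.5 sx 0.0652 sz -0.0025
1.4 sx 0.0802 sz -0.0015
1.3 sx 0.095 sz 0.001
1.2 sx 0.1094 sz 0.005
1.1 sx 0.1235 sz 0.0104
1 sx 0.1369 sz 0.0172
0.9 sx 0.1495 sz 0.0252
0.8 sx 0.1613 sz 0.0345
0.7 sx 0.1721 sz 0.0449
0.6 sx 0.1818 sz 0.0564
0.5 sx 0.1903 sz 0.0688
0.4 sx 0.1976 sz 0.0819
0.3 sx 0.2035 sz 0.0957
0.2 sx 0.208 sz 0.1101
0.1 sx 0.211 sz 0.1248
0.05 sx 0.212 sz 0.1322
```

Emit:
jog_arm(series="0.012 0 0.0025 0 0; 0.0235 0 0.0025 0 0; 0.035 0 0 0 0; 0.05 0 -0.002 0 0; 0.065 0 -0.0025 0 0; 0.08 0 -0.0015 0 0; 0.095 0 0.001 0 0; 0.1095 0 0.005 0 0; 0.1235 0 0.0105 0 0; 0.137 0 0.017 0 0; 0.1495 0 0.025 0 0; 0.161 0 0.0345 0 0; 0.172 0 0.045 0 0; 0.182 0 0.0565 0 0; 0.182 0 0.0565 0 0")

```text
time: 43.15
tcp_pos: [468.5, 240.0, 154.6]
orientation: [[-0.996, -0.087, -0.001], [-0.087, 0.996, -0.0], [0.001, -0.0, -1.0]]
wrist_force: [0.8, 0.1, 1.1]
finger_gap: 0.006
grasp_force: 0.0
```

```bash
python3 - <<'E'
from h import *
st(); c=cam('scene');save(c,'s11')
m=teal(c);A,cc,m=max(comps(m),key=lambda t:t[0]);q=pts(c)[m];q=q[(q[:,2]>20)&(q[:,2]<250)];print(np.round(np.percentile(q,[2,50,98],0),1).tolist())
E
```

```text
t 43.15 tcp [468.5 240.  154.6] F [0.8 0.1 1.1] gap 0.006 g 0.0 j [ 14.    6.5 104.    0.   69.6 -81.1]
[[-0.996 -0.087 -0.001]
 [-0.087  0.996 -0.   ]
 [ 0.001 -0.    -1.   ]]
[[446.2, 110.6, 51.9], [515.0, 269.6, 96.2], [585.6, 381.9, 136.4]]
```

View pics/s11.png

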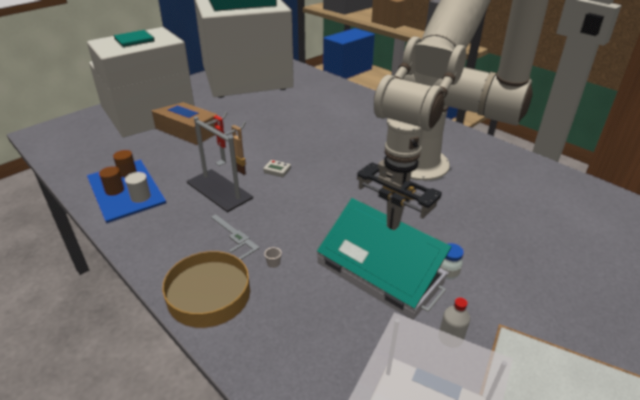

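Lid is at about 0.6 rad with the fingertips on it at (395,215). Continue down.

Emit:
jog_arm(series="0.008 0 0.012 0 0; 0.0155 0 0.0255 0 0; 0.0215 0 0.039 0 0; 0.026 0 0.0535 0 0; 0.029 0 0.067 0 0; 0.029 0 0.074 0 0; 0.029 0 0.079 0 0; 0.029 0 0.081 0 0; 0.029 0 0.081 0 0")

```text
time: 44.32
tcp_pos: [441.2, 237.6, 74.4]
orientation: [[-0.996, -0.087, 0.001], [-0.087, 0.996, 0.0], [-0.001, 0.0, -1.0]]
wrist_force: [0.8, -0.0, -1.5]
finger_gap: 0.006
grasp_force: 0.0
```

Emit:
jog_arm(series="0 0 0.001 0 0; 0 0 0.002 0 0; 0 0 0.003 0 0; 0 0 0.003 0 0")

```text
time: 44.82
tcp_pos: [441.4, 237.7, 74.1]
orientation: [[-0.996, -0.088, 0.0], [-0.088, 0.996, -0.0], [-0.0, -0.0, -1.0]]
wrist_force: [-10.0, -2.6, 24.1]
finger_gap: 0.002
grasp_force: 11.6
```

Emit:
jog_arm(series="0 0 0.001 0 0; 0 0 0.002 0 0; 0 0 0.0025 0 0; 0 0 0.0025 0 0")

```text
time: 45.32
tcp_pos: [441.6, 237.8, 74.0]
orientation: [[-0.996, -0.088, -0.0], [-0.088, 0.996, -0.001], [0.001, -0.001, -1.0]]
wrist_force: [-18.9, -6.1, 41.7]
finger_gap: 0.003
grasp_force: 21.1
```

```bash
python3 - <<'E'
from h import *
st();P=None
for n in('scene','top','wrist'):
    c=cam(n);m=teal(c)
    A,cc,m=max(comps(m),key=lambda t:t[0]);q=pts(c)[m];q=q[(q[:,2]>20)&(q[:,2]<150)]
    f=lambda a,b:np.median(q[(q[:,0]>a)&(q[:,0]<b),2])
    print(n,len(q),f(420,445),f(445,480),f(480,520),f(540,575))
E
```

```text
t 45.325 tcp [441.6 237.8  74. ] F [-18.9  -6.1  41.7] gap 0.003 g 21.13230545539409 j [ 1.450e+01  9.600e+00  1.109e+02 -1.000e-01  5.960e+01 -8.050e+01]
[[-0.996 -0.088 -0.   ]
 [-0.088  0.996 -0.001]
 [ 0.001 -0.001 -1.   ]]
scene 4961 51.576681752114155 52.73672097984627 52.71782567032585 52.04160253565283
top 2992 51.43957575090508 53.447786283216374 53.56579816250655 52.945660664776824
wrist 49155 53.12798694238805 54.58977263654555 54.4814293079458 nan
  return _methods._mean(a, axis=axis, dtype=dtype,
  ret = ret.dtype.type(ret / rcount)
```

Emit:
jog_arm(series="0 0 -0.01 0 0; 0 0 -0.06 0 0; 0.03 0 -0.12 0 0.5; 0.06 0 -0.15 0 0.5; 0.06 0 -0.15 0 0.5; 0.06 0 -0.15 0 0.5; 0.06 0 -0.15 0 0.5")

```text
time: 46.35
tcp_pos: [380.7, 232.0, 217.0]
orientation: [[-0.996, -0.087, -0.003], [-0.087, 0.996, -0.001], [0.003, -0.001, -1.0]]
wrist_force: [0.3, 0.5, 0.4]
finger_gap: 0.5
grasp_force: 0.0
```

```bash
python3 - <<'E' 2>/dev/null
from h import *
st()
for n in('scene','top'):
    c=cam(n);m=teal(c);save(c,n+'_end')
    A,cc,m=max(comps(m),key=lambda t:t[0])
    ct=max(cv2.findContours(m.astype(np.uint8),cv2.RETR_EXTERNAL,cv2.CHAIN_APPROX_NONE)[0],key=cv2.contourArea).reshape(-1,2)
    print(n,A,cv2.minAreaRect(onz(c,ct,52)[:,:2].astype(np.float32)))
    P=pts(c);q=P[m];q=q[(q[:,2]>20)&(q[:,2]<150)];k=np.c_[q[:,:2],np.ones(len(q))];i=np.abs(q[:,2]-52)<12
    print(np.linalg.lstsq(k[i],q[i,2],rcond=None)[0])
    for A,c1,mm in comps(red(c),8):
        qq=P[mm]; print(' red',A,np.round(c1,1),np.round(np.median(qq,0),1))
E
```

```text
t 46.35 tcp [380.7 232.  217. ] F [0.3 0.5 0.4] gap 0.5 g 0.0 j [ 15.8  -9.8 112.5  -0.   77.4 -79.2]
[[-0.996 -0.087 -0.003]
 [-0.087  0.996 -0.001]
 [ 0.003 -0.001 -1.   ]]
scene 5077 ((502.203125, 244.54183959960938), (164.69406127929688, 282.8388366699219), 5.167905807495117)
[-2.60612795e-03 -1.60670285e-03  5.41175306e+01]
 red 27 [217.8 118.2] [ 531.8 -382.4  216.7]
 red 42 [218.7 126.8] [ 533.4 -375.2  186.2]
 red 14 [219.8 140.6] [ 536.2 -378.9  141.3]
 red 98 [460.5 302.6] [545.8 478.4 118.8]
top 4801 ((497.5091247558594, 242.65460205078125), (165.9595489501953, 285.2749938964844), 5.06613302230835)
[-5.19634053e-04 -4.57424722e-04  5.36277421e+01]
 red 62 [183.4 188. ] [541.7 477.3 120.3]
 red 53 [492.1 197.7] [ 526.2 -384.2  219.2]
```

View pics/top_end.png

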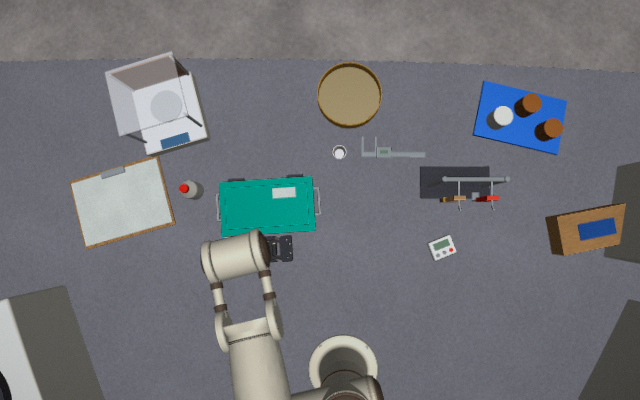

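The end view matches the start: lid flat (267,205), lever on its hook (490,198), bench clear of discs.

```bash
python3 -c "
from workcell import *
print(finish_job())"
```

```text
the job is handed in; nothing more can be done
None
```

The job is handed in: I levered the case open, laid the three sand-coloured discs flat in empty pockets beside the two brown ones, pressed the lid shut, and hung the lever back on its hook before placing the discs; nothing else was seen to move, though the arm hid the jar in the last picture.

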